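Fit the retaining ring on the gear shaft

ROBOT

A 6-joint arm with a two-finger parallel gripper is mounted at the origin on the work surface. World frame = base frame: x ahead of the robot, y to its left, z up, the work surface at z = 0. Lengths are in m, angles in rad, forces in N, time in s.
With the tool pointing down it reaches from about 0.325 to 0.9 m from the base axis. Payload 6.1 kg.
Tool frame: the origin (TCP) lies midway between the tips of the shut fingers; the grasp point (between the pads) lies 19 mm behind it; z points along the fingers, y is the line along which they close (so a half turn about z gives the same grasp; the last joint's range is limited). The gripper opens to 85 mm and grips with 20 to 120 N. Pads are 22 mm wide; open, the fingers measure 114 mm over their backs; the gripper's body (76 mm by 85 mm) begins 54 mm behind the grasp point. The pads swing forward as they close: fully open they stand 13 mm farther back than shut.
Start: joints at [-0.126, 0.22, 1.526, -0, 1.395, -0.126], TCP at [0.625, -0, 0.231] pointing down, gripper open.
Joint ranges: [-2.98, 2.98], [-0.91, 2.08], [0.09, 2.57], [-1.24, 4.39], [0.2, 2.65], [-2.68, 2.68]. Speed limits (rad/s): [2.57, 2.57, 3.01, 3.14, 3.14, 3.14].

INTERFACE

Orientations are given as a rotation vector (axis times angle).
In Python, from workcell import telemetry, optics, ticket gives the robot as it stands.
- The arm moves only by the tool move_arm, never from a script. Its argument "rows" is one flat list of numbers, 7 for each row, row after row: the shift along the tool's x, y, z in mm, then the turn, a rotation vector about the tool's x, y, z in rad, then the finger opening in mm, from 0 to 85.4. In form: [tx, ty, tz, wx, wy, wz, gripper, tx, ty, tz, wx, wy, wz, gripper, ...]. A call has 1 to 12 rows; each row shifts and turns the commanded pose from where the row before left it, along the tool's axes as they then stand; what a row does not reach is not made up. A row lasts 1/10 s, in which the tool goes at most 50 mm and 8.59 degrees, less where a joint would pass 70% of its speed; a pose out of reach is approached as far as the arm can. A call is refused whole if a number of a shift passes 50 or a number of a turn 0.15, either way. A call with a gripper value outside its range is refused whole. The fingers move at their own pace and stop on an object; "newtons" is the grip in N (left out, the last holds). Time passes only in rows, so rows that do not move let the fingers close. It gives the time, the measured TCP pose, the force, the opening and the grip force at its end, in the units of the state.
- telemetry.read_state(): the state, without advancing time (a new reading comes with each control period).
- optics.grab_frame(name): name is "scene" or "side" or "wrist"; returns a dict with "pixels" (420x560x3 uint8, red, green, blue), "fx", "fy", "cx", "cy" (pixels), "D" ([k1, k2, p1, p2, k3] as OpenCV has them; the pictures are not rectified), "world_from_camera" (4x4, takes a point from camera to world coordinates). Camera axes: x right, y down, z forward; pixel columns grow to the right and rows downward; lengths in m; the calibration is good to about 2 mm. A picture is of the moment at which its call begins. There is no depth.
- ticket.finish_job(): hands the job in; it is judged then, once.
The state is a dict: "t": time; "qpos": joint angles; "qvel": joint speeds; "effort": joint torques, N m; "tool_pos": TCP position; "eef_rot": TCP orientation; "wrist_force": force on the tool from outside, world axes, zero at the start; "wrist_torque": the same for the moment, N m; "opening": opening from 0.0 (shut) to 1.0 (fully open); "finger_force": force on a finger pad.
Only numpy, scipy, OpenCV 4.12 (cv2) and the standard library are available. Lean on these libraries where they do the work, as an engineer would, in place of code of your own. Each camera call takes 0.05 s, during which the arm holds its last target. There are 200 camera calls.

TASK

The gear on the shaft with the empty groove has no retaining ring yet. Use the ring pliers, on whose pins the ring already hangs: spread the ring with them, slide it down over that shaft and let it close in the groove. Then put the pliers back on their fork stand, and leave the other loose things on the bench where they are.

Things in the scene. Friction and masses are not known exactly. Their poses are not given: they have to be found in the camera images.
- gear_unit: Fixed aluminium plate (110 x 200 x 20 mm) with two white meshing gears (86 mm over the teeth, tops 38 mm above the table) on upright steel shafts at y = +42 and -42 mm. Origin under its centre; x across, y along, z up. The +y shaft is bare; the -y shaft already has its ring and is to be left alone.
- groove (a point): Middle of the bare shaft's empty groove, on the shaft axis; axes as the plate. Groove 7 mm high, 28 mm in diameter; its floor, 3.5 mm below this point, is the top of the gear's white hub (40 mm in diameter). The shaft end above it is 31.6 mm in diameter, from 3.5 to 17.5 mm above this point, its top 3 mm chamfered to 25.6 mm.
- stand: Fixed fork stand for the pliers: two level prongs pointing to its +x, at y = +33 and -33 mm, 8 mm wide, tops 90 mm above the table, ending at x = 17 mm. Lips 4 mm high stand on them at x = +14 and -14 mm (6 mm thick). A wooden board 82 mm wide carries them at x = -52 mm, no higher than the prongs. Base 120 x 100 x 12 mm. Origin on the table under the seat.
- stand_seat (a point): Where the middle of the pliers' cross bar lies when they rest on the stand, 97 mm above the table; axes as the stand. The bar has 4 mm to spare to either lip. The spread ring is too wide to pass up between the prongs: with it, lift 12 mm and go 50 mm or more to the stand's +x before rising. Without the ring the pliers can be lowered straight on from above.
- pliers_bar (a point): Middle of the pliers' cross bar (14 x 76 x 14 mm, long along y), which lies on the prongs; moves with the pliers (about 140 g). They stand upright, handles up, pins down: z up, y from lever to lever, ring on the +x side. Levers pivot 18 mm to either side. Squeezing the handles spreads the pins; springs (4 N at rest, 15 N squeezed with the ring) open the handles again.
- pliers_grip (a point): Where to squeeze the pliers, 50 mm above the bar's middle: half-way between the two round grips at the handle tops (rollers 20 mm in diameter, 24 mm long along x). Over the grips 66 mm along y at rest, about 47 mm squeezed to the stop, the grips then some 2 mm higher. Held at 64 to 65 mm the pliers are relaxed but do not slip. Nothing is above the grips.
- lever_l (a joint): Angle of the pliers' +y lever (the other mirrors it): 0 at rest, 0.19 squeezed to the stop. The pins (5 x 3 mm, their middle 58 mm below the bar's middle) then move from 17 to 39 mm apart and come about 1 mm lower. The jaws' flat shoulders lie on the lugs and can press the ring down.
- ring_center (a point): Centre of the steel retaining ring, half-way through its 4 mm thickness; z its axis, gap and two lugs towards -x, bow towards +x. It hangs on the pliers' pins, 60 mm below the cross bar, by its own spring, even at rest. Centre to pins: 24 mm along x at rest, about 21 mm when spread. At the pliers' stop it clears the shaft end by about 1.6 mm all round when centred on it.
- ring: The same ring (origin at its centre): 45 mm over the outside, 14 g, four inward teeth on a circle of 26.4 mm at the start, and a slot (8.6 x 6 mm) in each lug for the pins. Closed in the groove its slots stand slightly wider apart than the pins of the relaxed pliers, which then lift straight out. It may lie anywhere in the groove's height and at any turn about the shaft.
- ring_l (a joint): Opening angle of the ring's +y half (the other mirrors it): 0 as it hangs on the relaxed pliers, about 0.03 closed in the groove, about 0.15 when its teeth just pass the shaft end, about 0.26 when spread to the pliers' stop.
- tumbler: Dark red insulated tumbler with a black lid, 72 mm in diameter, 200 mm high; origin at its foot. Bystander.
- mug: Grey steel mug, 80 mm in diameter, 100 mm high; origin at its foot. Bystander.
- cap_a: White plastic cap, 30 mm in diameter, 13 mm high; origin at its foot. Bystander.
- cap_b: White plastic cap like cap_a. Bystander.
- cap_c: White plastic cap like cap_a. Bystander.
- driver: Screwdriver lying on the bench. Bystander.
- foam: White block, 60 x 50 x 30 mm; origin under its centre. Bystander.
Not all that is in view belongs to the job. What is meant by the part that bears pliers_bar is not white, and is the larger of those in its own colour.

How it is judged:
On the way, in this order (a step that is already met when the one before it is completed fails the run):
1. the ring, spread on the pins of the pliers, is around the end of the shaft (value of joint ring_l above 0.13 rad and value of joint lever_l above 0.09 rad and horizontal distance between ring_center and groove below 0.006 m and z of ring_center in the frame of groove below 0.012 m and distance between ring_center and pliers_bar below 0.075 m), for 0.1 s.
2. the ring has closed in the groove (value of joint ring_l below 0.07 rad and horizontal distance between ring_center and groove below 0.003 m and z of ring_center in the frame of groove between -0.0035 and 0.0035 m), for 0.2 s.
At the end, for the whole second after the job is handed in: The ring is closed in the groove (angle under 0.07 rad, centre within 3 mm of the axis and 3.5 mm of mid-groove height, tilt under 0.2 rad); the pliers rest upright on the fork, bar within 8 mm sideways and 3 mm in height of its seat, tilt under 0.12, turn under 0.2 rad; bystanders not moved (all of step 2 and angle between ring_center's own z axis and vertical below 0.2 rad and horizontal distance between pliers_bar and stand_seat below 0.008 m and z of pliers_bar in the frame of stand_seat between -0.003 and 0.003 m and angle between pliers_bar's own z axis and vertical below 0.12 rad and angle between the y axis of pliers_bar and the y axis of stand_seat, either way round below 0.2 rad and linear speed of each of pliers, ring below 0.02 m/s); the robot touches nothing.
It fails at once if a bystander is moved by more than 30 mm (distance of any of tumbler, mug, cap_a, cap_b, cap_c, driver, foam from where it was at the start of the episode above 0.03 m).
It also fails if it takes over 51 s, if anything falls off the work surface, if the arm or the gripper's body presses on something with over 40 N, if the wrist force passes 120 N, or if a joint passes its speed limit or range.

## Working session

There is one attempt and no reset: what is moved stays moved. The work goes in short steps, Python scripts to look and compute and a tool call to move; the robot and the scene stay as the last step left them, time stands still between calls to the robot, and variables do not carry over. Pictures are saved under pics/ and viewed, at most 10 in all, crops included, and the job is handed in when it is done.

Besides the shell and the picture viewer there is one more tool, called after ">>>" by a JSON object that holds its "api" and its "payload", one argument or row to a line. move_arm: Moves the arm, as the interface text tells. Its arguments: {"type":"object","properties":{"rows":{"type":"array"},"newtons":{"type":"number"}},"required":["rows"]}

```bash
mkdir -p pics; python3 - <<'E'
from workcell import telemetry, optics
import cv2, numpy as np, pickle
print(telemetry.read_state())
for n in ["scene","side","wrist"]:
    f=optics.grab_frame(n); pickle.dump(f,open(f"pics/{n}0.pkl","wb"))
    cv2.imwrite(f"pics/{n}0.png",f["pixels"][:,:,::-1]); print(n,f["fx"],f["fy"],f["cx"],f["cy"],f["D"],np.round(f["world_from_camera"],3).tolist())
E
```

```text
{'t': 0.0, 'qpos': array([-1.26124417e-01,  2.21243408e-01,  1.52761754e+00, -3.29643826e-06,
        1.39465853e+00, -1.26120857e-01]), 'qvel': array([ 0.00137423,  0.00061207,  0.00080282, -0.00099593,  0.00031978,
       -0.00164605]), 'effort': array([-5.06932320e-04, -4.96913910e+01, -3.89390445e+01, -4.46828235e-04,
        1.12446505e-02,  2.49123751e-06]), 'tool_pos': array([6.24404619e-01, 5.53122226e-05, 2.30185110e-01]), 'eef_rot': array([-2.22036885e+00, -2.22036223e+00,  1.85709024e-03]), 'wrist_force': array([0.44892901, 0.14154833, 0.29331653]), 'wrist_torque': array([ 0.04456819, -0.00248543, -0.0537526 ]), 'finger_force': 0.0, 'opening': 1.0009898878640846}
scene 445.60627468602553 445.60627468602553 281.083774152983 210.30970377624914 [-0.03841912  0.          0.          0.          0.        ] [[0.489, 0.658, -0.573, 1.229], [0.872, -0.382, 0.306, -0.356], [-0.017, -0.65, -0.76, 1.005], [0.0, 0.0, 0.0, 1.0]]
side 529.1584435087217 529.1584435087217 283.972126472556 206.46944471969508 [-0.15694056  0.          0.          0.          0.        ] [[-0.995, -0.044, 0.095, 0.43], [-0.102, 0.597, -0.795, 1.125], [-0.022, -0.801, -0.599, 0.944], [0.0, 0.0, 0.0, 1.0]]
wrist 341.5146427269304 341.5146427269304 277.56092019781306 208.78479408626296 [0.01737902 0.         0.         0.         0.        ] [[1.0, -0.0, -0.002, 0.625], [-0.001, -0.966, -0.26, 0.067], [-0.002, 0.26, -0.966, 0.375], [0.0, 0.0, 0.0, 1.0]]
```

View pics/scene0.png

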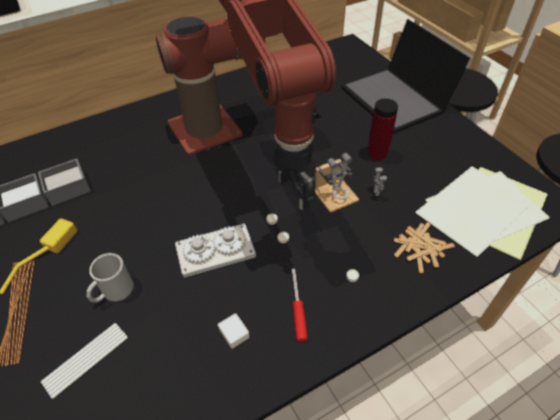

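View pics/side0.png

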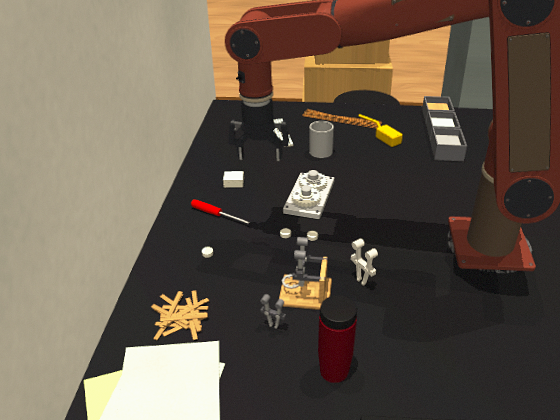

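View pics/wrist0.png

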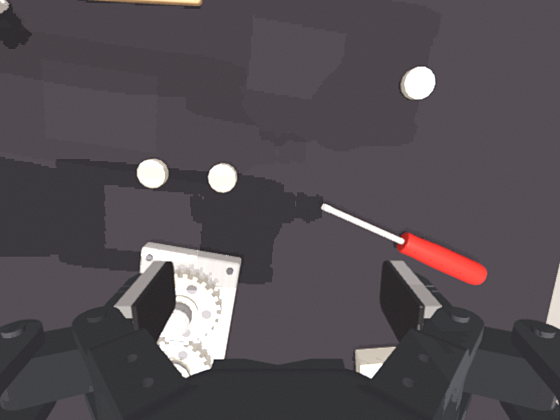

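The scene view shows the pliers on the wooden stand at about (338,180), a small grey decoy at (378,182), and the gear unit at (215,248). The side view adds a white decoy at (362,260), with the pliers at (302,265). The wrist view shows the gear plate at the lower left, around (190,310), and the stand lies beyond the upper-left edge. Next I'll triangulate rough positions.

```bash
cat > h.py <<'E'
import cv2, numpy as np, pickle
from workcell import telemetry, optics
def grab(n,tag):
    f=optics.grab_frame(n); pickle.dump(f,open(f"pics/{tag}.pkl","wb")); cv2.imwrite(f"pics/{tag}.png",f["pixels"][:,:,::-1]); return f
def load(tag): return pickle.load(open(f"pics/{tag}.pkl","rb"))
def K(f): return np.array([[f["fx"],0,f["cx"]],[0,f["fy"],f["cy"]],[0,0,1.]])
def ray(f,p):
    u=cv2.undistortPoints(np.array([[p]],float),K(f),np.array(f["D"]))[0,0]
    T=np.array(f["world_from_camera"]); return T[:3,3],T[:3,:3]@np.array([u[0],u[1],1.])
def onz(f,p,z):
    o,d=ray(f,p); return o+d*(z-o[2])/d[2]
def tri(f1,p1,f2,p2):
    A=np.zeros((3,3));b=np.zeros(3);rs=[ray(f1,p1),ray(f2,p2)]
    for o,d in rs:
        d=d/np.linalg.norm(d);M=np.eye(3)-np.outer(d,d);A+=M;b+=M@o
    x=np.linalg.solve(A,b); return x,[np.linalg.norm(np.cross(x-o,d/np.linalg.norm(d))) for o,d in rs]
def proj(f,P):
    T=np.linalg.inv(np.array(f["world_from_camera"]))
    return cv2.projectPoints(np.array(P,float).reshape(-1,1,3),cv2.Rodrigues(T[:3,:3])[0],T[:3,3],K(f),np.array(f["D"]))[0][:,0]
E
python3 - <<'E'
from h import *
s,d,w=load("scene0"),load("side0"),load("wrist0")
print("pl",onz(s,(338,190),.05),onz(d,(304,280),.03))
print("shaft+",onz(s,(230,235),.05),onz(s,(199,241),.05),"w",onz(w,(178,317),.05),onz(w,(175,370),.05))
print("side shafts",onz(d,(306,190),.055),onz(d,(313,175),.055))
print("tumbler",onz(s,(380,155),.0))
print("greydec",onz(s,(378,192),.0),"white",onz(d,(365,280),.0))
a=s["pixels"][130:230,270:410];cv2.imwrite("pics/c1.png",cv2.resize(np.hstack([cv2.resize(a,(560,400),interpolation=2)]),None,fx=1,fy=1)[:,:,::-1])
b=d["pixels"][160:340,230:400]
A=cv2.resize(a,(400,286),interpolation=2);B=cv2.resize(b,(400,424),interpolation=2)
c=np.zeros((430,800,3),np.uint8);c[:286,:400]=A;c[:424,400:]=B
cv2.imwrite("pics/c1.png",np.clip(c[:,:,::-1].astype(float)*1.3,0,255))
E
```

```text
pl [0.52380626 0.21079852 0.05      ] [0.49601604 0.20461615 0.03      ]
shaft+ [ 0.5156247  -0.13389636  0.05      ] [ 0.49232181 -0.21465676  0.05      ] w [ 0.51730377 -0.14107103  0.05      ] [ 0.50906193 -0.20806518  0.05      ]
side shafts [ 0.51525397 -0.1409608   0.055     ] [ 0.49946356 -0.22189947  0.055     ]
tumbler [0.42497598 0.4496127  0.        ]
greydec [0.55544035 0.34171673 0.        ] white [0.34513899 0.16304727 0.        ][ WARN:0@0.224] global loadsave.cpp:1063 imwrite_ Unsupported depth image for selected encoder is fallbacked to CV_8U.
```

View pics/c1.png

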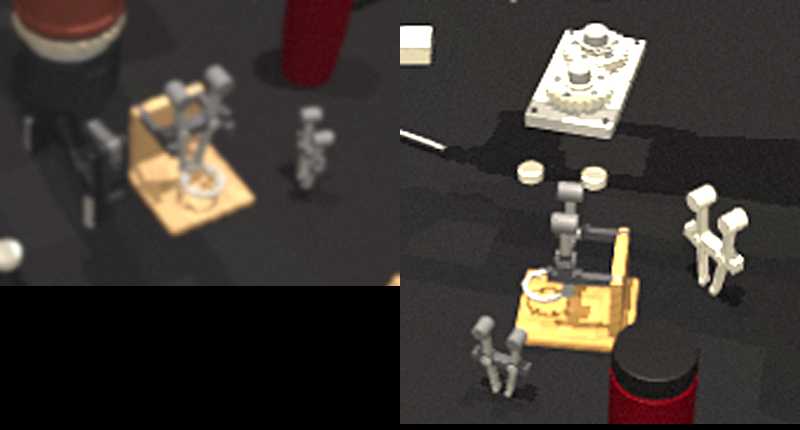

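The crop shows the large dark-grey pliers on the wooden stand, with the board to the right (world -x) and the ring towards world +x. The grips are near side px (302,241) and (300,254). Next I'll go to a higher viewpoint that covers both the stand and the gears.

>>> {"api": "move_arm", "payload": {
  "rows": [17,-18,-12,0,0,0,85,17,-18,-12,0,0,0,85,17,-18,-12,0,0,0,85,17,-18,-12,0,0,0,85,17,-18,-12,0,0,0,85,17,-18,-12,0,0,0,85,0,0,0,0,0,0,85,0,0,0,0,0,0,85]
}}

```text
t: 0.95
tool_pos: [0.517, 0.1021, 0.3034]
eef_rot: [2.22, 2.222, 0.001]
wrist_force: [-0.4, -0.7, -0.2]
opening: 0.996
finger_force: 0.0
```

```bash
python3 - <<'E'
from h import *
f=grab("wrist","w1");print(telemetry.read_state()["tool_pos"],np.round(f["world_from_camera"],3).tolist())
cv2.imwrite("pics/w1b.png",cv2.resize(f["pixels"],(784,588),interpolation=2)[:,:,::-1])
E
```

```text
[0.5171014  0.10173305 0.30285155] [[1.0, -0.0, 0.001, 0.517], [0.0, -0.965, -0.261, 0.169], [0.001, 0.261, -0.965, 0.448], [0.0, 0.0, 0.0, 1.0]]
```

View pics/w1b.png

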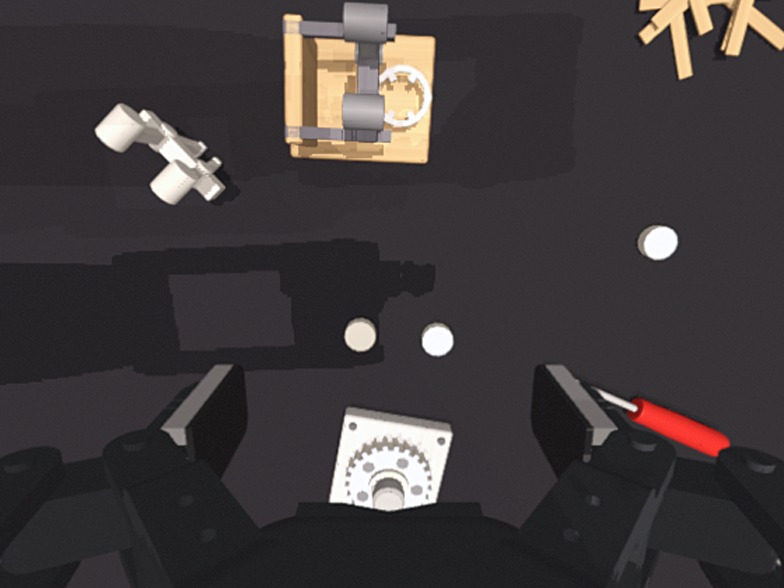

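The enlarged view shows the stand at about (360,90) with its prongs parallel to world x. The rollers are at (365,22) and (363,112), and the ring at (402,97). One shaft of the gear unit shows at (388,495). The gripper hides the other gear, so I'll move over the unit to find the bare shaft.

>>> {"api": "move_arm", "payload": {
  "rows": [-40,0,5,0,0,0,85,-40,0,5,0,0,0,85,-40,0,5,0,0,0,85,-40,0,5,0,0,0,85,-40,0,5,0,0,0,85,-40,0,5,0,0,0,85,-40,0,5,0,0,0,85,-40,0,5,0,0,0,85,-35,0,5,0,0,0,85,0,0,0,0,0,0,85,0,0,0,0,0,0,85]
}}

```text
t: 2.1
tool_pos: [0.5162, -0.2541, 0.2567]
eef_rot: [-2.223, -2.216, 0.0]
wrist_force: [0.0, 0.2, -0.3]
opening: 0.997
finger_force: 0.0
```

```bash
python3 - <<'E'
from h import *
f=grab("wrist","w2");print(telemetry.read_state()["tool_pos"],np.round(f["world_from_camera"],3).tolist())
c=f["pixels"][60:340,130:410]
cv2.imwrite("pics/w2b.png",cv2.resize(c,(594,594),interpolation=2)[:,:,::-1])
E
```

```text
[ 0.51657377 -0.25320426  0.25718498] [[1.0, -0.003, -0.003, 0.517], [-0.004, -0.966, -0.259, -0.188], [-0.002, 0.259, -0.966, 0.401], [0.0, 0.0, 0.0, 1.0]]
```

View pics/w2b.png

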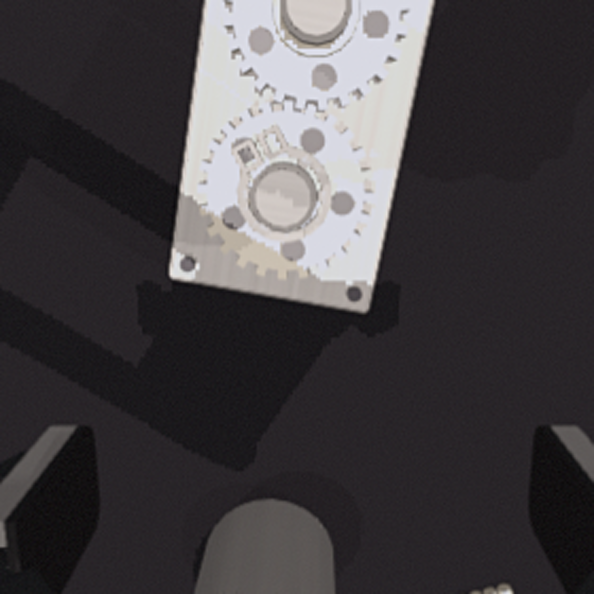

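In this crop the lower gear (world -y) carries a ring, with lugs at (258,148). The upper shaft at (315,10) is bare, so it is the target, near (0.516,-0.14). I'll get two more views on the way back to measure its height.

>>> {"api": "move_arm", "payload": {
  "rows": [30,0,0,0,0,0,85,30,0,0,0,0,0,85,0,0,0,0,0,0,85,0,0,0,0,0,0,85]
}}

```text
t: 2.55
tool_pos: [0.5173, -0.1917, 0.2586]
eef_rot: [2.218, 2.224, -0.0]
wrist_force: [-0.3, 0.0, -0.0]
opening: 0.997
finger_force: 0.0
```

```bash
python3 -c "
from h import *
grab('wrist','w3')"
```

>>> {"api": "move_arm", "payload": {
  "rows": [30,-10,0,0,0,0,85,30,-10,0,0,0,0,85,30,-10,0,0,0,0,85,0,0,0,0,0,0,85,0,0,0,0,0,0,85]
}}

```text
t: 3.1
tool_pos: [0.4873, -0.1034, 0.2586]
eef_rot: [2.22, 2.221, -0.0]
wrist_force: [-1.0, 0.7, -0.1]
opening: 0.993
finger_force: 0.0
```

```bash
python3 - <<'E'
from h import *
grab('wrist','w4')
out=[]
for t in ['w2','w3','w4']:
    f=load(t); p=proj(f,[[.516,-.14,.06]])[0]; u,v=int(p[0]),int(p[1]); print(t,p,f["world_from_camera"][:3,3])
    v0=max(v-32,0);c=f["pixels"][v0:v0+64,u-32:u+32]; print(t,u-32,v0,c.shape)
    out.append(cv2.resize(c,(264,264*c.shape[0]//64),interpolation=2))
h=min(o.shape[0] for o in out); cv2.imwrite("pics/c2.png",np.hstack([o[:h] for o in out])[:,:,::-1])
E
```

```text
w2 [277.24522897  63.52452663] [ 0.5168193  -0.18778015  0.40099775]
w2 245 31 (64, 64, 3)
w3 [276.14250332 132.14257543] [ 0.51711421 -0.12504458  0.40278333]
w3 244 100 (64, 64, 3)
w4 [304.72711815 218.50490794] [ 0.48715667 -0.0365803   0.40279829]
w4 272 186 (64, 64, 3)
```

View pics/c2.png

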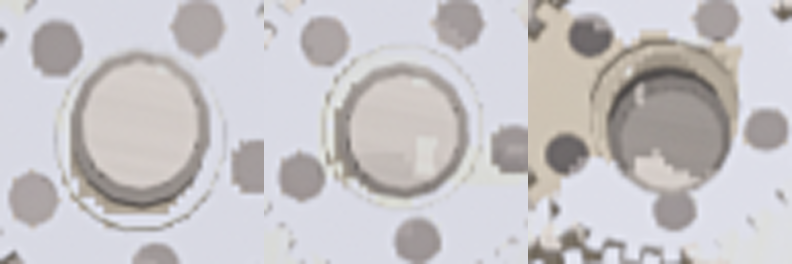

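The crops (4.125x) show the bare shaft's top disc centred at about (140,122), (140,130) and (141,137). The hub circle shows in the first two at about (140,142) and (140,129).

```bash
python3 - <<'E'
from h import *
fs=[load(t) for t in ['w2','w3','w4']]
org=[(245,31),(244,100),(272,186)]
def ls(fs,ps):
    A=np.zeros((3,3));b=np.zeros(3)
    for f,p in zip(fs,ps):
        o,d=ray(f,p);d=d/np.linalg.norm(d);M=np.eye(3)-np.outer(d,d);A+=M;b+=M@o
    x=np.linalg.solve(A,b);return x,[np.round(proj(f,[x])[0]-p,2) for f,p in zip(fs,ps)]
px=lambda c:[np.array(o)+(np.array(q)+.5)/4.125-.5 for o,q in zip(org,c)]
print("top",ls(fs,px([(140,122),(140,130),(141,138)])))
P=px([(140,122),(140,130),(141,138)])
for z in (.07,.075,.08): print(z,[np.round(onz(f,p,z)[:2],4) for f,p in zip(fs,P)])
# hub circle via w2,w3,w4 extents: w2 center (141,142)? w3 (140,129), w4 x 592..738
H=px([(141,144),(140,129),(137,116)])
print("hub",ls(fs,H))
for z in (.05,.055,.06): print(z,[np.round(onz(f,p,z)[:2],4) for f,p in zip(fs,H)])
# rough pliers from w1
f=load("w1");q=lambda u,v:((u+.5)/1.4-.5,(v+.5)/1.4-.5)
print("rollers",onz(f,q(365,20),.15),onz(f,q(363,112),.15),"ring",onz(f,q(402,97),.037),"prongs",onz(f,q(320,29),.09),onz(f,q(330,133),.09))
E
```

```text
top (array([ 0.51703955, -0.13848352,  0.06713773]), [array([-0.2 ,  0.31]), array([-0.36, -0.28]), array([0.51, 0.02])])
0.07 [array([ 0.5172, -0.1387]), array([ 0.5174, -0.1386]), array([ 0.5163, -0.1376])]
0.075 [array([ 0.5172, -0.1394]), array([ 0.5174, -0.1384]), array([ 0.5158, -0.1361])]
0.08 [array([ 0.5172, -0.1401]), array([ 0.5174, -0.1382]), array([ 0.5154, -0.1346])]
hub (array([ 0.51741677, -0.13949437,  0.04358089]), [array([-0.05, -0.01]), array([0.02, 0.03]), array([ 0.03, -0.02])])
0.05 [array([ 0.5175, -0.1404]), array([ 0.5174, -0.1392]), array([ 0.5168, -0.1377])]
0.055 [array([ 0.5174, -0.141 ]), array([ 0.5174, -0.139 ]), array([ 0.5164, -0.1362])]
0.06 [array([ 0.5174, -0.1417]), array([ 0.5174, -0.1388]), array([ 0.516 , -0.1348])]
rollers [0.50402879 0.2453444  0.15      ] [0.50221496 0.19753765 0.15      ] ring [0.52795358 0.21967417 0.037     ] prongs [0.47116246 0.25533759 0.09      ] [0.47564618 0.18935507 0.09      ]
```

>>> {"api": "move_arm", "payload": {
  "rows": [36,2,0,0,0,0,85,36,2,0,0,0,0,85,36,2,0,0,0,0,85,36,2,0,0,0,0,85,36,2,0,0,0,0,85,36,2,0,0,0,0,85,36,2,0,0,0,0,85,36,2,0,0,0,0,85,36,0,0,0,0,0,85]
}}

```text
t: 4.05
tool_pos: [0.5043, 0.2214, 0.2582]
eef_rot: [2.223, 2.219, 0.0]
wrist_force: [0.7, 0.1, 0.5]
opening: 0.995
finger_force: 0.0
```

>>> {"api": "move_arm", "payload": {
  "rows": [0,0,0,0,0,0.145,85,0,0,0,0,0,0.145,85,0,0,0,0,0,0.145,85,0,0,0,0,0,0.145,85,0,0,0,0,0,0.145,85,0,0,0,0,0,0.145,85,0,0,0,0,0,0.145,85,0,0,0,0,0,0.145,85,0,0,0,0,0,0.145,85,0,0,0,0,0,0.145,85,0,0,0,0,0,0.12,85,0,0,0,0,0,0,85]
}}

```text
t: 5.25
tool_pos: [0.5041, 0.22, 0.2581]
eef_rot: [3.141, -0.003, -0.0]
wrist_force: [0.2, 0.2, 1.0]
opening: 0.997
finger_force: 0.0
```

```bash
python3 - <<'E'
from h import *
f=grab("wrist","w5");s=telemetry.read_state();print(s["tool_pos"],np.round(cv2.Rodrigues(s["eef_rot"])[0],3),np.round(f["world_from_camera"],3).tolist())
c=f["pixels"]
cv2.imwrite("pics/w5b.png",cv2.resize(c,(784,588),interpolation=2)[:,:,::-1])
E
```

```text
[0.50392733 0.22010712 0.25809556] [[ 1.     0.002 -0.   ]
 [ 0.002 -1.    -0.   ]
 [-0.     0.    -1.   ]] [[-0.002, -0.965, -0.261, 0.57], [-1.0, 0.002, 0.001, 0.22], [-0.001, 0.261, -0.965, 0.402], [0.0, 0.0, 0.0, 1.0]]
```

View pics/w5b.png

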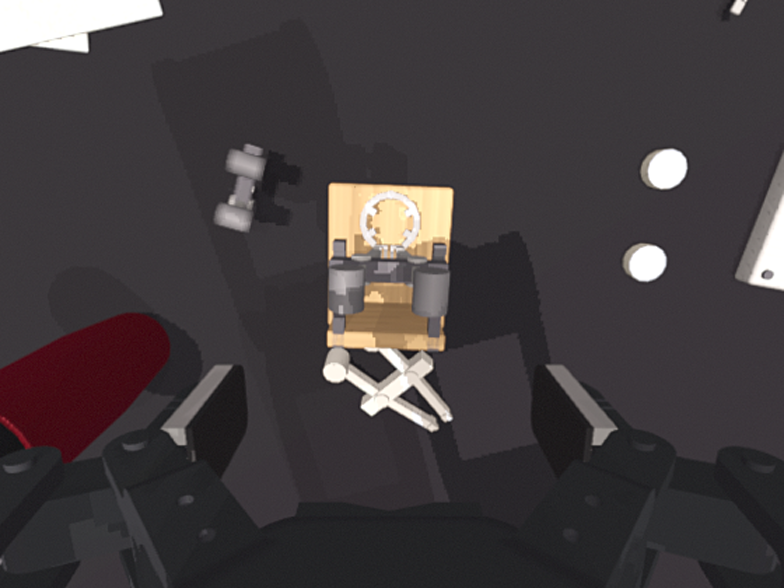

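The view shows the ring at (390,222), the prong tips at (340,240) and (438,245), and the rollers centred at (347,287) and (431,290).

```bash
python3 - <<'E'
from h import *
f=load("w5");g=load("w1");q=lambda u,v:((u+.5)/1.4-.5,(v+.5)/1.4-.5)
print("ring",onz(f,q(390,222),.037)); print("ring tri",tri(f,q(390,222),g,q(402,97)))
print("tips",onz(f,q(340,240),.094),onz(f,q(438,244),.094))
print("roll",onz(f,q(347,287),.15),onz(f,q(431,290),.15))
print("prong rear",onz(f,q(338,330),.09),onz(f,q(433,334),.09))
print("board",onz(f,q(327,350),.09),onz(f,q(446,351),.09),"base",onz(f,q(330,184),.012),onz(f,q(453,188),.012))
# projected check
p=np.array([.503,.2205])
for y in(-.0035,): pass
m=(f["pixels"].max(2)<140)
E
```

```text
ring [0.52691257 0.21986388 0.037     ]
ring tri (array([0.52759454, 0.21955906, 0.04046346]), [np.float64(0.0004102864864500184), np.float64(0.0004102864864502727)])
tips [0.52213025 0.25239558 0.094     ] [0.51936443 0.18878199 0.094     ]
roll [0.5051115  0.24352842 0.15      ] [0.50331489 0.19772353 0.15      ]
prong rear [0.45892645 0.25602154 0.09      ] [0.45584612 0.19029783 0.09      ]
board [0.44415001 0.26415196 0.09      ] [0.44321683 0.18093966 0.09      ] base [0.55414671 0.26752695 0.012     ] [0.55079263 0.16953695 0.012     ]
```

>>> {"api": "move_arm", "payload": {
  "rows": [0,-1,20,0,0,0.04,85,0,0,25,0,0,0,85,0,0,25,0,0,0,85,0,0,25,0,0,0,85,0,0,20,0,0,0,85,0,0,13,0,0,0,85,0,0,6,0,0,0,85,0,0,0,0,0,0,85,0,0,0,0,0,0,85]
}}

```text
t: 6.2
tool_pos: [0.5038, 0.2221, 0.1253]
eef_rot: [-3.141, 0.061, -0.002]
wrist_force: [0.1, 0.9, 0.7]
opening: 0.995
finger_force: 0.0
```

```bash
python3 - <<'E'
from h import *
f=grab("wrist","w6");s=telemetry.read_state();print(s["tool_pos"],s["wrist_force"])
cv2.imwrite("pics/w6b.png",f["pixels"][:,:,::-1])
E
```

```text
[0.5039641  0.22219923 0.1255786 ] [-0.09941775 -0.92528353  0.73131439]
```

View pics/w6b.png

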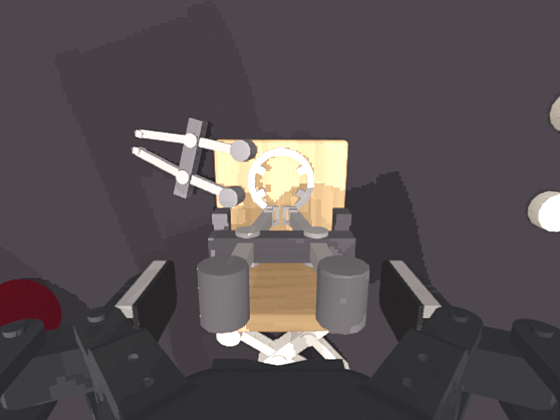

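The gripper straddles the rollers, at (223,295) and (342,295), with both pads clear. The bar and the ring at (281,182) are in line. I'll close to a relaxed hold.

>>> {"api": "move_arm", "payload": {
  "rows": [0,0,0,0,0,0,70,0,0,0,0,0,0,64,0,0,0,0,0,0,64,0,0,0,0,0,0,64,0,0,0,0,0,0,64,0,0,0,0,0,0,64],
  "newtons": 40
}}

```text
t: 6.85
tool_pos: [0.504, 0.2221, 0.126]
eef_rot: [-3.141, 0.061, -0.004]
wrist_force: [-1.7, -1.5, 5.3]
opening: 0.752
finger_force: 10.1
```

>>> {"api": "move_arm", "payload": {
  "rows": [0,0,-4,0,0,0,64,0,0,-4,0,0,0,64,0,0,-4,0,0,0,64,0,0,0,0,0,0,64,0,0,0,0,0,0,64]
}}

```text
t: 7.35
tool_pos: [0.503, 0.222, 0.1363]
eef_rot: [-3.141, 0.061, -0.0]
wrist_force: [0.2, -0.8, -2.2]
opening: 0.754
finger_force: 9.0
```

```bash
python3 - <<'E'
from h import *
f=grab("wrist","w7");g=grab("side","s7");s=telemetry.read_state();print(s["tool_pos"],s["wrist_force"],s["opening"]*85.4,s["finger_force"])
c=np.hstack([cv2.resize(f["pixels"][100:360,130:430],(400,347)),cv2.resize(g["pixels"][200:330,230:380],(400,347),interpolation=2)])
cv2.imwrite("pics/c7.png",c[:,:,::-1])
E
```

```text
[0.50276967 0.22196835 0.13602725] [-0.07141847  0.27314994 -1.73110436] 64.24737478357059 9.017445892095566
```

View pics/c7.png

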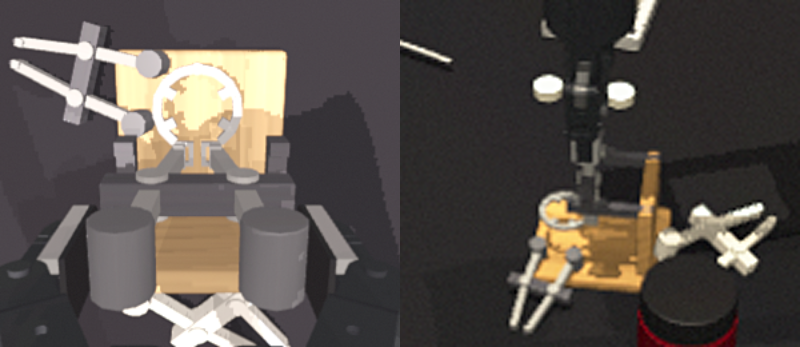

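The pliers are lifted clear and upright, held at 64 mm. The ring hangs straight at (197,110) in the left crop. The side crop shows the decoys lying low, below the ring's exit path. Next I go out along the stand's +x and up.

>>> {"api": "move_arm", "payload": {
  "rows": [0,0,-3,0,0,0,64,8,0,0,0,0,0,64,12,0,0,0,0,0,64,14,0,0,0,0,0,64,14,0,0,0,0,0,64,8,0,0,0,0,0,64,0,0,-10,0,0,0,64,0,0,-16,0,0,0,64,0,0,-18,0,0,0,64,0,0,-14,0,0,0,64,0,0,-4,0,0,0,64]
}}

```text
t: 8.55
tool_pos: [0.5601, 0.2203, 0.2049]
eef_rot: [-3.14, 0.061, -0.007]
wrist_force: [0.3, 0.1, -1.5]
opening: 0.752
finger_force: 9.0
```

>>> {"api": "move_arm", "payload": {
  "rows": [-2,15,0,0,0,0,64,-5,30,0,0,0,0,64,-5,36,0,0,0,0,64,-5,40,0,0,0,0,64,-5,40,0,0,0,0,64,-5,40,0,0,0,0,64,-5,40,0,0,0,0,64,-5,40,0,0,0,0,64,-5,36,0,0,0,0,64,-5,28,0,0,0,0,64,-2,16,0,0,0,0,64,0,0,0,0,0,0,64]
}}

```text
t: 9.75
tool_pos: [0.4942, -0.1413, 0.2004]
eef_rot: [3.141, -0.067, -0.003]
wrist_force: [-0.3, 0.0, -1.8]
opening: 0.751
finger_force: 9.0
```

>>> {"api": "move_arm", "payload": {
  "rows": [0,0,0,0,0,0,60,0,0,0,0,0,0,56,0,0,0,0,0,0,52,0,0,0,0,0,0,48,0,0,0,0,0,0,46,0,0,0,0,0,0,46,0,0,0,0,0,0,46,0,0,0,0,0,0,46]
}}

```text
t: 10.55
tool_pos: [0.4959, -0.1389, 0.2013]
eef_rot: [3.141, -0.061, 0.0]
wrist_force: [-0.9, 0.8, -1.1]
opening: 0.544
finger_force: 16.1
```

```bash
python3 - <<'E'
from h import *
f=grab("wrist","w8");g=grab("side","s8");k=grab("scene","k8");s=telemetry.read_state();print(s["t"],s["tool_pos"],s["wrist_force"],s["opening"]*85.4,s["finger_force"])
P=[.517,-.139,.07]
c=[cv2.resize(f["pixels"][60:320,150:410],(266,266))]
for im in (g,k):
    u,v=np.int32(proj(im,[P])[0]);print(u,v);c.append(cv2.resize(im["pixels"][v-45:v+25,u-35:u+35],(266,266),interpolation=2))
cv2.imwrite("pics/c8.png",np.hstack(c)[:,:,::-1])
E
```

```text
10.7 [ 0.49583492 -0.1390279   0.20129659] [ 0.38666403 -0.86316206 -1.54091159] 46.36005874582971 16.136513650417328
305 186
227 231
```

View pics/c8.png

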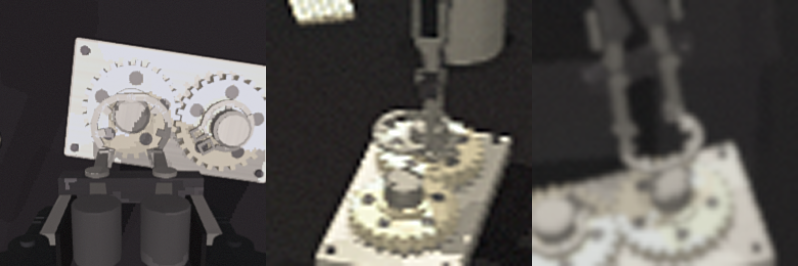

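The left panel shows the spread ring, about (92–171) wide with its bow at (131,93), around the bare shaft disc at (132,117), so the two look nearly coaxial. The side panel shows the ring above that shaft at (410,130). I've now used up the picture budget (11 viewed, one over the limit), so from here I'll work from numbers only.

```bash
python3 - <<'E'
from h import *
f=load("w8");s=cv2.cvtColor(f["pixels"],cv2.COLOR_RGB2GRAY)
print("col279",140,s[140:200,278:281].mean(1).astype(int).tolist())
for r in (168,175,182):print("row",r,"from232",s[r-1:r+2,232:326].mean(0).astype(int).tolist())
T=np.array([.4958,-.139,.2013]);
for zr in (.105,.110):
  print(zr,"bowtop",onz(f,(278.5,151),zr),"L/R",onz(f,(240,170),zr),onz(f,(317,170),zr))
print("shaft",onz(f,(279,174.3),.067))
print("pred shaft px",proj(f,[[.517,-.139,.067],[.517,-.139,.044]]))
E
```

```text
col279 140 [148, 160, 177, 213, 221, 219, 178, 207, 221, 221, 182, 164, 195, 205, 205, 206, 206, 203, 199, 196, 187, 191, 194, 194, 194, 195, 194, 194, 194, 194, 194, 194, 194, 194, 194, 194, 194, 194, 195, 195, 195, 196, 196, 196, 169, 151, 151, 151, 117, 108, 144, 185, 193, 191, 191, 191, 191, 191, 190, 191]
row 168 from232 [203, 197, 176, 218, 219, 218, 218, 218, 219, 215, 192, 195, 198, 199, 200, 199, 200, 206, 208, 200, 198, 197, 198, 198, 200, 198, 180, 134, 156, 160, 140, 157, 170, 172, 195, 198, 198, 196, 195, 195, 196, 194, 191, 193, 194, 194, 193, 194, 195, 194, 194, 194, 191, 192, 194, 197, 178, 174, 156, 122, 102, 95, 93, 96, 135, 172, 193, 197, 196, 195, 195, 195, 194, 195, 201, 202, 198, 197, 197, 200, 199, 173, 171, 193, 198, 218, 219, 220, 222, 184, 120, 115, 200, 220]
row 175 from232 [216, 216, 216, 216, 217, 218, 219, 212, 195, 194, 196, 196, 196, 196, 182, 208, 218, 218, 218, 218, 217, 218, 219, 220, 162, 157, 166, 201, 163, 152, 136, 192, 198, 195, 196, 197, 195, 194, 195, 195, 192, 191, 192, 192, 192, 192, 194, 194, 194, 194, 193, 192, 193, 195, 144, 133, 122, 12
[... 346 characters left out ...]
64, 139, 155, 153, 161, 180, 191, 195, 194, 193, 191, 190, 191, 191, 191, 192, 193, 194, 197, 197, 134, 117, 120, 122, 124, 124, 123, 121, 119, 108, 99, 105, 135, 178, 188, 181, 175, 176, 177, 192, 193, 193, 193, 193, 193, 193, 193, 193, 196, 183, 115, 117, 127, 193, 196, 193, 190, 189, 145, 113, 123, 182, 186, 184, 182]
0.105 bowtop [ 0.53860305 -0.14047563  0.105     ] L/R [ 0.52637691 -0.11273203  0.105     ] [ 0.52421784 -0.16717132  0.105     ]
0.11 bowtop [ 0.5390897  -0.14048697  0.11      ] L/R [ 0.52711773 -0.11332013  0.11      ] [ 0.52500355 -0.1666277   0.11      ]
shaft [ 0.51593738 -0.14005952  0.067     ]
pred shaft px [[277.66118905 173.06856108]
 [277.68281136 168.90064244]]
```

The ring and shaft agree to about 1 mm. I'll shift slightly and descend towards the shaft top.

>>> {"api": "move_arm", "payload": {
  "rows": [0.5,-0.8,8,0,0,0,46,0,0,12,0,0,0,46,0,0,10,0,0,0,46,0,0,4,0,0,0,46,0,0,0,0,0,0,46,0,0,0,0,0,0,46,0,0,0,0,0,0,46]
}}

```text
t: 11.4
tool_pos: [0.4967, -0.1384, 0.1678]
eef_rot: [3.141, -0.062, 0.001]
wrist_force: [0.1, 0.7, -1.7]
opening: 0.543
finger_force: 16.1
```

```bash
cat > prof.py <<'E'
from h import *
import sys
f=grab("wrist",sys.argv[1]);s=telemetry.read_state();print(s["t"],s["tool_pos"],s["wrist_force"],s["opening"]*85.4)
g=cv2.cvtColor(f["pixels"],cv2.COLOR_RGB2GRAY);u=278
print("col278 rows120-199",g[120:200,u-1:u+2].mean(1).astype(int).tolist())
for r in map(int,sys.argv[2:]):print("row",r,"from 220",g[r-1:r+2,220:336].mean(0).astype(int).tolist())
print("shaft top/hub px",proj(f,[[.517,-.139,.067],[.517,-.139,.044]]).round(1).tolist())
E
python3 prof.py w9 150 160 170
```

```text
11.45 [ 0.49677895 -0.13840575  0.167888  ] [-0.3055017   0.16218487 -1.54310305] 46.45215315147005
col278 rows120-199 [219, 207, 196, 175, 163, 163, 212, 220, 219, 218, 218, 219, 219, 214, 200, 185, 173, 167, 166, 165, 154, 150, 152, 160, 155, 188, 216, 209, 217, 221, 182, 164, 196, 206, 205, 208, 203, 203, 204, 200, 174, 160, 159, 159, 173, 191, 194, 193, 193, 193, 192, 192, 192, 191, 191, 191, 191, 191, 191, 191, 192, 194, 193, 154, 123, 123, 124, 125, 125, 123, 121, 121, 123, 123, 123, 122, 123, 124, 115, 98]
row 150 from 220 [215, 215, 215, 215, 215, 215, 215, 215, 216, 217, 188, 164, 168, 188, 197, 200, 218, 219, 218, 218, 217, 218, 218, 218, 219, 219, 209, 218, 219, 218, 219, 218, 218, 217, 218, 218, 218, 218, 218, 218, 218, 219, 218, 207, 201, 205, 205, 204, 203, 203, 204, 203, 185, 181, 182, 183, 186, 186, 188, 193, 183, 177, 179, 185, 185, 185, 185, 184, 184, 184, 184, 184, 180, 183, 190, 218, 219, 219, 218, 217, 218, 218, 217, 217, 218, 217, 218, 218, 219, 218, 218, 218, 218, 218, 218, 218, 218, 218, 219, 219, 216, 204, 213, 214, 206, 202, 209, 214, 218, 218, 218, 217, 217
[... 561 characters left out ...]
16, 217, 218, 217, 215, 214, 208, 207, 176, 152, 125]
row 170 from 220 [213, 213, 213, 213, 214, 216, 213, 213, 216, 217, 216, 218, 217, 217, 217, 218, 218, 217, 218, 218, 218, 205, 194, 196, 197, 203, 203, 201, 199, 169, 165, 174, 191, 199, 198, 196, 199, 206, 216, 211, 164, 150, 161, 162, 161, 171, 186, 195, 198, 197, 195, 195, 195, 195, 192, 190, 192, 192, 192, 192, 192, 194, 194, 194, 195, 195, 193, 160, 154, 158, 158, 143, 120, 114, 115, 104, 97, 130, 185, 193, 196, 195, 193, 190, 190, 185, 165, 176, 191, 198, 193, 193, 194, 192, 179, 158, 146, 156, 158, 155, 156, 187, 218, 219, 219, 218, 219, 219, 220, 220, 220, 222, 223, 164, 133, 115]
shaft top/hub px [[278.4, 181.7], [278.3, 176.4]]
```

>>> {"api": "move_arm", "payload": {
  "rows": [0,0,4,0,0,0,46,0,0,4,0,0,0,46,0,0,2,0,0,0,46,0,0,0,0,0,0,46,0,0,0,0,0,0,46]
}}

```text
t: 11.95
tool_pos: [0.4963, -0.1382, 0.1572]
eef_rot: [-3.141, 0.062, 0.0]
wrist_force: [-0.8, -0.8, -1.2]
opening: 0.544
finger_force: 16.0
```

>>> {"api": "move_arm", "payload": {
  "rows": [0,0,2,0,0,0,46,0,0,1,0,0,0,46,0,0,0,0,0,0,46,0,0,0,0,0,0,46]
}}

```text
t: 12.35
tool_pos: [0.4963, -0.1382, 0.1543]
eef_rot: [-3.141, 0.062, 0.0]
wrist_force: [-0.5, -0.2, -1.0]
opening: 0.541
finger_force: 16.0
```

>>> {"api": "move_arm", "payload": {
  "rows": [0,0,2,0,0,0,46,0,0,1,0,0,0,46,0,0,0,0,0,0,46,0,0,0,0,0,0,46]
}}

```text
t: 12.75
tool_pos: [0.4963, -0.1382, 0.1512]
eef_rot: [-3.141, 0.062, 0.0]
wrist_force: [0.3, 0.1, -1.1]
opening: 0.541
finger_force: 16.0
```

>>> {"api": "move_arm", "payload": {
  "rows": [0,0,2,0,0,0,46,0,0,2,0,0,0,46,0,0,0,0,0,0,46,0,0,0,0,0,0,46]
}}

```text
t: 13.15
tool_pos: [0.4963, -0.1382, 0.1472]
eef_rot: [-3.141, 0.062, 0.0]
wrist_force: [-0.5, -0.1, -2.1]
opening: 0.541
finger_force: 16.0
```

>>> {"api": "move_arm", "payload": {
  "rows": [0,0,2,0,0,0,46,0,0,2,0,0,0,46,0,0,0,0,0,0,46,0,0,0,0,0,0,46]
}}

```text
t: 13.55
tool_pos: [0.4963, -0.1382, 0.1432]
eef_rot: [-3.141, 0.061, 0.0]
wrist_force: [-0.5, 0.5, -2.8]
opening: 0.547
finger_force: 16.0
```

```bash
python3 prof.py w10 170 180
```

```text
13.6 [ 0.4963615  -0.13821295  0.14328231] [-0.12476511  0.2821003  -1.32576812] 46.22464342736374
col278 rows120-199 [218, 189, 169, 165, 162, 156, 211, 220, 219, 218, 218, 218, 218, 219, 219, 206, 191, 177, 169, 166, 166, 166, 166, 167, 172, 181, 177, 202, 219, 221, 183, 167, 196, 207, 206, 203, 205, 206, 200, 199, 217, 173, 97, 97, 152, 162, 161, 159, 162, 187, 192, 191, 191, 191, 190, 190, 191, 191, 191, 191, 192, 193, 194, 193, 153, 123, 123, 121, 120, 121, 121, 121, 122, 120, 121, 122, 121, 121, 121, 122]
row 170 from 220 [216, 216, 214, 207, 207, 199, 191, 210, 218, 217, 217, 217, 217, 217, 217, 218, 219, 217, 195, 192, 179, 173, 194, 197, 198, 203, 206, 199, 172, 162, 171, 208, 204, 198, 197, 196, 192, 185, 205, 201, 215, 177, 148, 143, 157, 164, 165, 164, 163, 166, 157, 162, 180, 188, 189, 187, 189, 190, 190, 190, 190, 191, 191, 192, 190, 184, 178, 171, 167, 164, 151, 149, 149, 148, 143, 128, 111, 136, 161, 191, 197, 195, 194, 190, 184, 204, 214, 208, 191, 205, 197, 193, 194, 193, 177, 112, 133, 141, 157, 157, 157, 157, 155, 154, 162, 193, 204, 218, 219, 219, 220, 198, 153, 142, 143, 150]
row 180 from 220 [214, 215, 206, 190, 188, 176, 183, 217, 218, 218, 217, 217, 217, 217, 217, 217, 218, 218, 197, 186, 196, 199, 200, 200, 192, 138, 151, 160, 166, 219, 220, 218, 212, 217, 218, 218, 216, 168, 156, 159, 159, 173, 190, 195, 193, 192, 194, 195, 194, 192, 192, 192, 194, 191, 188, 189, 190, 191, 192, 193, 132, 118, 122, 122, 122, 122, 121, 120, 119, 120, 122, 124, 122, 121, 120, 120, 121, 110, 107, 107, 107, 130, 164, 165, 164, 163, 153, 163, 148, 146, 138, 108, 128, 193, 194, 194, 193, 175, 122, 155, 165, 172, 175, 186, 216, 220, 219, 218, 218, 219, 220, 224, 159, 108, 96, 157]
shaft top/hub px [[278.8, 187.8], [278.7, 181.4]]
```

>>> {"api": "move_arm", "payload": {
  "rows": [0,0,2,0,0,0,46,0,0,1,0,0,0,46,0,0,0,0,0,0,46,0,0,0,0,0,0,46]
}}

```text
t: 14.0
tool_pos: [0.4965, -0.1383, 0.1404]
eef_rot: [3.141, -0.062, 0.0]
wrist_force: [-0.3, -0.2, -0.1]
opening: 0.543
finger_force: 15.8
```

>>> {"api": "move_arm", "payload": {
  "rows": [0,0,1,0,0,0,46,0,0,1,0,0,0,46,0,0,0,0,0,0,46,0,0,0,0,0,0,46]
}}

```text
t: 14.4
tool_pos: [0.4963, -0.1383, 0.1383]
eef_rot: [3.141, -0.062, -0.0]
wrist_force: [0.5, -1.2, -0.4]
opening: 0.546
finger_force: 15.1
```

>>> {"api": "move_arm", "payload": {
  "rows": [0,0,1,0,0,0,46,0,0,1,0,0,0,46,0,0,0,0,0,0,46,0,0,0,0,0,0,46]
}}

```text
t: 14.8
tool_pos: [0.4971, -0.1385, 0.1374]
eef_rot: [3.14, -0.061, 0.003]
wrist_force: [-1.3, 0.3, 5.6]
opening: 0.544
finger_force: 15.2
```

Contact at about 7 N, with the ring at the height expected for the hub. I'll release gradually while following down slightly.

>>> {"api": "move_arm", "payload": {
  "rows": [0,0,0.5,0,0,0,48,0,0,0.5,0,0,0,50,0,0,0.5,0,0,0,52,0,0,0.5,0,0,0,54,0,0,0.5,0,0,0,56,0,0,0,0,0,0,56,0,0,0,0,0,0,56]
}}

```text
t: 15.5
tool_pos: [0.497, -0.1385, 0.1347]
eef_rot: [3.14, -0.062, 0.003]
wrist_force: [-0.2, -0.7, 5.7]
opening: 0.655
finger_force: 12.5
```

```bash
python3 prof.py w11 170 180
```

```text
15.55 [ 0.49706024 -0.13853226  0.13473243] [-1.02475375 -0.52802871  5.38487082] 56.06317675676051
col278 rows120-199 [218, 218, 206, 195, 193, 192, 190, 171, 211, 220, 218, 218, 218, 218, 219, 219, 214, 200, 175, 168, 165, 164, 164, 164, 165, 165, 152, 149, 151, 154, 199, 218, 209, 217, 222, 178, 121, 130, 166, 175, 187, 187, 187, 187, 192, 137, 87, 146, 162, 160, 159, 159, 177, 190, 192, 191, 191, 191, 180, 172, 173, 172, 173, 174, 174, 142, 118, 119, 121, 121, 122, 120, 122, 120, 121, 121, 122, 122, 121, 122]
row 170 from 220 [159, 135, 131, 127, 137, 191, 218, 218, 217, 217, 217, 217, 218, 219, 208, 178, 145, 142, 144, 144, 144, 145, 145, 145, 145, 145, 144, 125, 125, 150, 171, 174, 175, 192, 197, 203, 181, 161, 162, 185, 184, 174, 168, 160, 145, 115, 120, 143, 146, 159, 163, 163, 163, 160, 159, 159, 160, 159, 160, 159, 159, 160, 160, 159, 160, 160, 160, 155, 155, 150, 138, 121, 118, 129, 160, 163, 216, 209, 200, 193, 177, 174, 176, 192, 176, 174, 174, 169, 139, 141, 160, 220, 211, 193, 178, 164, 150, 144, 139, 144, 149, 160, 179, 190, 197, 218, 220, 218, 218, 218, 219, 219, 206, 190, 189, 199]
row 180 from 220 [213, 213, 213, 213, 214, 217, 217, 217, 217, 217, 217, 217, 217, 217, 217, 217, 217, 217, 217, 217, 217, 218, 218, 192, 170, 174, 174, 177, 188, 206, 168, 210, 217, 213, 203, 192, 153, 139, 157, 162, 161, 161, 171, 185, 192, 194, 196, 195, 193, 192, 191, 192, 192, 190, 189, 189, 190, 192, 193, 131, 116, 120, 121, 122, 122, 122, 122, 121, 120, 121, 121, 123, 124, 122, 118, 114, 110, 110, 109, 108, 110, 116, 127, 136, 147, 142, 129, 123, 128, 125, 120, 171, 167, 161, 153, 139, 137, 138, 138, 136, 136, 154, 156, 155, 152, 160, 194, 216, 219, 219, 218, 218, 220, 214, 188, 178]
shaft top/hub px [[278.2, 191.9], [278.2, 185.0]]
```

>>> {"api": "move_arm", "payload": {
  "rows": [0,0,0.5,0,0,0,58,0,0,0.5,0,0,0,60,0,0,0,0,0,0,62,0,0,0,0,0,0,64,0,0,0,0,0,0,64,0,0,0,0,0,0,64,0,0,0,0,0,0,64]
}}

```text
t: 16.25
tool_pos: [0.4967, -0.1384, 0.133]
eef_rot: [3.141, -0.062, 0.001]
wrist_force: [0.6, -0.5, 2.4]
opening: 0.748
finger_force: 9.5
```

```bash
python3 prof.py w12 170 180; python3 -c "
from h import *
grab('side','s12');grab('scene','k12')"
```

```text
16.3 [ 0.49668512 -0.13838708  0.13302188] [ 0.5785757  -1.73100543  1.74580059] 63.99612712949955
col278 rows120-199 [218, 218, 189, 169, 165, 162, 154, 200, 218, 219, 218, 218, 218, 218, 219, 219, 212, 190, 176, 169, 165, 165, 164, 161, 160, 159, 153, 150, 154, 197, 220, 201, 146, 167, 188, 187, 181, 181, 194, 189, 183, 194, 216, 224, 169, 90, 101, 152, 162, 160, 158, 160, 182, 192, 192, 190, 191, 191, 180, 173, 174, 141, 119, 118, 119, 120, 119, 119, 120, 121, 121, 121, 121, 121, 121, 121, 121, 121, 122, 122]
row 170 from 220 [151, 125, 132, 127, 139, 207, 219, 218, 217, 217, 217, 217, 218, 219, 208, 182, 146, 141, 144, 144, 144, 144, 145, 145, 144, 145, 144, 133, 147, 168, 180, 181, 180, 179, 184, 189, 182, 155, 137, 157, 162, 175, 166, 135, 123, 124, 126, 144, 158, 160, 162, 163, 163, 161, 159, 158, 159, 160, 160, 159, 160, 161, 160, 160, 160, 160, 161, 158, 156, 156, 142, 126, 120, 121, 133, 151, 174, 210, 185, 161, 135, 176, 182, 180, 179, 178, 180, 179, 174, 167, 201, 220, 211, 189, 178, 164, 151, 141, 138, 138, 141, 138, 142, 168, 184, 210, 219, 219, 218, 218, 218, 219, 219, 199, 189, 191]
row 180 from 220 [212, 213, 212, 213, 217, 217, 217, 217, 217, 217, 217, 217, 217, 217, 217, 217, 217, 217, 217, 217, 217, 217, 217, 218, 210, 179, 177, 179, 178, 180, 181, 159, 159, 166, 218, 222, 182, 147, 157, 161, 161, 161, 171, 186, 191, 193, 195, 195, 193, 193, 191, 192, 193, 191, 189, 190, 180, 180, 180, 129, 117, 120, 122, 122, 122, 122, 123, 121, 119, 120, 121, 122, 124, 123, 119, 115, 110, 110, 110, 108, 108, 146, 164, 166, 165, 149, 127, 122, 119, 114, 121, 168, 169, 132, 137, 138, 138, 137, 137, 137, 137, 137, 137, 136, 135, 135, 163, 211, 219, 218, 218, 218, 219, 221, 199, 177]
shaft top/hub px [[278.5, 191.9], [278.4, 184.8]]
```

The ring now measures about 62–65 px across (about 80 px when spread), centred on the shaft at u≈278.5, so it has closed. I'll lift the pliers straight out slowly.

>>> {"api": "move_arm", "payload": {
  "rows": [0,0,-1,0,0,0,64.5,0,0,-1,0,0,0,64.5,0,0,-1,0,0,0,64.5,0,0,-1,0,0,0,64.5,0,0,0,0,0,0,64.5]
}}

```text
t: 16.9
tool_pos: [0.4962, -0.1379, 0.1367]
eef_rot: [-3.14, 0.062, 0.001]
wrist_force: [0.0, 0.2, -2.2]
opening: 0.756
finger_force: 4.0
```

>>> {"api": "move_arm", "payload": {
  "rows": [0,0,-2,0,0,0,64.5,0,0,-2,0,0,0,64.5,0,0,-2,0,0,0,64.5,0,0,-2,0,0,0,64.5,0,0,0,0,0,0,64.5,0,0,0,0,0,0,64.5]
}}

```text
t: 17.5
tool_pos: [0.4964, -0.1382, 0.1449]
eef_rot: [3.141, -0.062, 0.0]
wrist_force: [-0.1, -0.3, -1.6]
opening: 0.755
finger_force: 3.9
```

```bash
python3 prof.py w13 175 185
```

```text
17.55 [ 0.49632358 -0.1381802   0.14477276] [ 0.26528761  0.31777148 -1.28920648] 64.57157277205859
col278 rows120-199 [218, 190, 169, 165, 162, 154, 212, 220, 219, 218, 218, 218, 218, 220, 219, 198, 187, 177, 168, 167, 166, 154, 150, 151, 152, 158, 158, 201, 219, 175, 172, 192, 194, 196, 194, 199, 202, 192, 189, 215, 224, 175, 98, 108, 153, 162, 160, 159, 168, 188, 192, 192, 191, 191, 191, 191, 190, 191, 191, 192, 193, 194, 194, 153, 123, 123, 121, 120, 122, 122, 121, 121, 120, 122, 122, 122, 122, 122, 123, 122]
row 175 from 220 [214, 214, 211, 214, 215, 215, 216, 217, 217, 217, 217, 217, 217, 217, 217, 217, 217, 217, 217, 217, 218, 217, 217, 217, 218, 219, 219, 189, 184, 190, 190, 193, 193, 173, 155, 217, 221, 209, 148, 131, 158, 163, 161, 162, 170, 185, 193, 197, 196, 194, 193, 193, 194, 193, 191, 190, 190, 190, 191, 191, 192, 193, 179, 138, 132, 123, 122, 121, 119, 120, 122, 123, 123, 119, 113, 109, 110, 110, 110, 103, 130, 146, 153, 161, 159, 152, 154, 158, 152, 156, 188, 157, 94, 135, 140, 139, 138, 138, 138, 138, 138, 137, 137, 152, 156, 196, 219, 219, 218, 218, 218, 219, 220, 215, 215, 211]
row 185 from 220 [214, 214, 215, 216, 216, 217, 216, 218, 217, 217, 217, 217, 217, 217, 217, 217, 217, 217, 217, 217, 217, 217, 217, 217, 218, 218, 195, 180, 186, 186, 186, 190, 177, 181, 209, 209, 186, 160, 154, 111, 167, 194, 194, 192, 191, 193, 195, 193, 192, 192, 191, 192, 192, 190, 178, 179, 180, 129, 118, 120, 121, 122, 122, 123, 122, 122, 121, 120, 121, 123, 123, 122, 122, 120, 119, 122, 122, 123, 113, 105, 105, 107, 131, 165, 149, 106, 120, 124, 120, 121, 119, 117, 151, 164, 163, 162, 170, 170, 161, 162, 188, 190, 191, 191, 190, 192, 211, 213, 213, 214, 214, 199, 186, 178, 188, 186]
shaft top/hub px [[278.7, 187.5], [278.6, 181.2]]
```

>>> {"api": "move_arm", "payload": {
  "rows": [0,0,-8,0,0,0,64.5,0,0,-14,0,0,0,64.5,0,0,-14,0,0,0,64.5,0,0,-10,0,0,0,64.5,0,0,0,0,0,0,64.5,0,0,0,0,0,0,64.5]
}}

```text
t: 18.15
tool_pos: [0.4966, -0.1383, 0.1913]
eef_rot: [3.141, -0.062, 0.002]
wrist_force: [-0.3, -0.4, -1.1]
opening: 0.755
finger_force: 3.9
```

```bash
python3 prof.py w14 165 | head -3; python3 - <<'E'
from h import *
for t in ("w12","w13","w14"):
    f=load(t)
    for z in (.046,.048,.060):print(t,z,proj(f,[[.517+.0225,-.14,z],[.517,-.139+.0225,z],[.517,-.139-.0225,z],[.517+.0158,-.1396,.064]]).round(1).tolist())
E
```

```text
18.2 [ 0.49616636 -0.1381367   0.19060864] [ 0.62101891  0.49371972 -1.67906903] 64.32679736103279
col278 rows120-199 [219, 205, 190, 181, 176, 203, 217, 219, 219, 218, 219, 220, 211, 195, 178, 167, 154, 151, 150, 151, 153, 160, 159, 194, 185, 178, 193, 198, 196, 201, 201, 193, 195, 216, 214, 146, 122, 154, 160, 159, 174, 191, 195, 194, 194, 194, 193, 193, 193, 193, 193, 193, 192, 192, 192, 192, 192, 192, 192, 192, 192, 192, 193, 194, 195, 155, 124, 125, 126, 132, 127, 117, 100, 96, 144, 182, 190, 189, 189, 190]
row 165 from 220 [214, 214, 215, 214, 214, 214, 214, 214, 214, 215, 217, 217, 218, 218, 218, 218, 218, 218, 217, 217, 218, 218, 217, 217, 218, 218, 219, 218, 207, 202, 204, 213, 184, 189, 192, 196, 197, 181, 171, 206, 204, 171, 131, 148, 162, 161, 167, 181, 193, 198, 198, 197, 195, 196, 195, 192, 193, 194, 194, 193, 194, 195, 194, 194, 195, 194, 192, 193, 193, 189, 173, 154, 153, 154, 145, 138, 137, 171, 176, 176, 190, 193, 193, 191, 190, 179, 139, 157, 161, 160, 160, 159, 159, 160, 159, 158, 156, 158, 196, 219, 220, 219, 219, 218, 219, 220, 221, 222, 218, 186, 170, 124, 104, 131, 195, 218]
w12 0.046 [[278.6, 152.4], [245.8, 186.7], [311.1, 184.1], [278.4, 166.1]]
w12 0.048 [[278.6, 152.7], [245.5, 187.2], [311.4, 184.7], [278.4, 166.1]]
w12 0.06 [[278.6, 154.6], [243.8, 190.9], [313.1, 188.2], [278.4, 166.1]]
w13 0.046 [[278.8, 150.1], [247.5, 182.9], [309.8, 180.4], [278.7, 163.0]]
w13 0.048 [[278.8, 150.4], [247.3, 183.4], [310.1, 181.0], [278.7, 163.0]]
w13 0.06 [[278.9, 152.2], [245.8, 186.7], [311.7, 184.2], [278.7, 163.0]]
w14 0.046 [[278.5, 145.2], [252.0, 173.0], [304.7, 170.9], [278.4, 155.6]]
w14 0.048 [[278.5, 145.4], [251.9, 173.4], [304.9, 171.3], [278.4, 155.6]]
w14 0.06 [[278.5, 146.6], [250.8, 175.8], [306.1, 173.6], [278.4, 155.6]]
```

The bow rows (152, 149.5, 144.5) match a ring at z≈0.046 on the shaft axis, so it is seated in the groove. Next I'll check whether the pliers slid in the grip by matching the bar and rollers against the picture from right after the pick.

```bash
python3 - <<'E'
from h import *
a,b=load("w7")["pixels"],load("w14")["pixels"]
for n,(r0,r1,c0,c1) in dict(rollL=(255,335,190,255),rollR=(255,335,315,375),barL=(225,260,200,262),barR=(225,260,300,360),pivots=(222,245,230,335)).items():
    t=a[r0:r1,c0:c1];S=b[r0-15:r1+15,c0-15:c1+15]
    m=cv2.matchTemplate(S,t,cv2.TM_CCOEFF_NORMED);_,v,_,l=cv2.minMaxLoc(m);print(n,round(v,2),l[0]-15,l[1]-15)
E
```

```text
rollL 0.3 -9 -14
rollR 0.87 1 0
barL 0.88 0 3
barR 0.51 0 11
pivots 0.51 0 3
```

>>> {"api": "move_arm", "payload": {
  "rows": [0,-12,-10,0,0,0,64.5,0,-28,-15,0,0,0,64.5,0,-38,0,0,0,0,64.5,-1,-40,0,0,0,0,64.5,-1,-40,0,0,0,0,64.5,-1,-40,0,0,0,0,64.5,-1,-40,0,0,0,0,64.5,-1,-40,0,0,0,0,64.5,-1,-38,0,0,0,0,64.5,0,-28,0,0,0,0,64.5,0,-16,0,0,0,0,64.5,0,0,0,0,0,0,64.5]
}}

```text
t: 19.4
tool_pos: [0.5039, 0.2237, 0.2157]
eef_rot: [-3.141, 0.057, 0.001]
wrist_force: [0.1, 0.2, -2.3]
opening: 0.763
finger_force: 3.9
```

```bash
python3 - <<'E'
from h import *
f=grab("wrist","w15");s=telemetry.read_state();print(s["t"],s["tool_pos"],s["eef_rot"],s["opening"]*85.4)
a=load("w6");g=cv2.cvtColor(f["pixels"],cv2.COLOR_RGB2GRAY)
# orange/wood base mask extents vs prediction of the stand corners
h=cv2.cvtColor(f["pixels"],cv2.COLOR_RGB2HSV);m=cv2.inRange(h,(8,70,60),(30,255,255));n,l,st,c=cv2.connectedComponentsWithStats(m);i=1+st[1:,4].argmax();print(st[i],c[i])
print(proj(f,[[.554,.2675,.012],[.551,.1695,.012]]).round(1).tolist())
q=lambda r:np.where(l[r]==i)[0][[0,-1]]
for r in (st[i][1]+4,st[i][1]+15):print(r,q(r))
E
```

```text
19.45 [0.50405126 0.22233375 0.21567012] [ 3.14040819e+00 -5.85793754e-02 -9.55239740e-04] 64.47070255893978
[ 232  133  101  101 3846] [283.47139886 191.68226729]
[[232.8, 134.4], [331.3, 133.8]]
137 [263 332]
148 [232 332]
```

>>> {"api": "move_arm", "payload": {
  "rows": [0.5,0,10,0,0,0,64.5,0,0,18,0,0,0,64.5,0,0,20,0,0,0,64.5,0,0,16,0,0,0,64.5,0,0,8,0,0,0,64.5,0,0,3,0,0,0,64.5,0,0,0,0,0,0,64.5,0,0,0,0,0,0,64.5]
}}

```text
t: 20.25
tool_pos: [0.5057, 0.2216, 0.1417]
eef_rot: [-3.141, 0.062, -0.002]
wrist_force: [0.2, 1.0, -1.2]
opening: 0.755
finger_force: 3.9
```

>>> {"api": "move_arm", "payload": {
  "rows": [0,0,2,0,0,0,64.5,0,0,2,0,0,0,64.5,0,0,2,0,0,0,64.5,0,0,0,0,0,0,64.5,0,0,0,0,0,0,64.5]
}}

```text
t: 20.75
tool_pos: [0.5049, 0.2218, 0.1347]
eef_rot: [3.141, -0.061, -0.0]
wrist_force: [-0.2, -0.4, -2.1]
opening: 0.76
finger_force: 3.9
```

```bash
python3 - <<'E'
from h import *
f=grab("wrist","w16");s=telemetry.read_state();print(s["t"],s["tool_pos"],s["wrist_force"])
# bar x: compare bar's front/rear edges to prongs: column profiles at prong/bar
g=cv2.cvtColor(f["pixels"],cv2.COLOR_RGB2GRAY);a=cv2.cvtColor(load("w7")["pixels"],cv2.COLOR_RGB2GRAY)
for u in (215,222,340,348):print(u,"now",g[195:290,u-1:u+2].mean(1).astype(int)[::2].tolist(),"\n   w7 ",a[195:290,u-1:u+2].mean(1).astype(int)[::2].tolist())
E
```

```text
20.8 [0.50498652 0.22176133 0.13481066] [ 0.08508953  0.57818972 -1.07897772]
215 now [60, 61, 62, 63, 67, 67, 68, 69, 137, 144, 142, 140, 136, 107, 76, 77, 63, 62, 62, 67, 69, 70, 68, 90, 93, 92, 93, 94, 93, 92, 89, 89, 89, 89, 89, 89, 91, 90, 90, 96, 122, 119, 120, 119, 119, 120, 119, 120] 
   w7  [68, 69, 69, 68, 70, 69, 124, 131, 122, 119, 120, 86, 62, 62, 62, 61, 61, 66, 74, 71, 72, 80, 95, 95, 95, 93, 94, 95, 93, 92, 91, 93, 93, 93, 93, 93, 93, 94, 93, 94, 119, 122, 122, 122, 121, 122, 122, 122]
222 now [191, 191, 191, 194, 228, 126, 72, 72, 148, 162, 162, 158, 160, 159, 142, 137, 91, 92, 91, 74, 68, 70, 69, 91, 93, 92, 93, 92, 92, 93, 87, 90, 90, 90, 89, 88, 91, 90, 90, 109, 118, 117, 118, 118, 117, 118, 118, 118] 
   w7  [196, 201, 222, 160, 73, 75, 153, 165, 165, 162, 164, 164, 163, 161, 164, 119, 93, 86, 72, 71, 72, 80, 95, 95, 95, 94, 94, 96, 93, 92, 93, 93, 93, 93, 93, 93, 93, 94, 95, 96, 121, 121, 121, 121, 120, 120, 121, 121]
340 now [207, 205, 203, 194, 192, 138, 66, 70, 89, 104, 105, 103, 104, 100, 104, 104, 103, 114, 111, 84, 72, 72, 69, 94, 97, 94, 92, 93, 94, 93, 92, 90, 89, 90, 91, 91, 91, 91, 92, 97, 141, 125, 119, 119, 119, 119, 119, 120] 
   w7  [208, 201, 199, 142, 68, 72, 98, 107, 108, 107, 107, 102, 106, 106, 106, 106, 98, 99, 76, 73, 75, 89, 101, 97, 96, 95, 97, 97, 102, 102, 95, 94, 95, 94, 96, 96, 97, 98, 98, 96, 137, 123, 121, 121, 122, 121, 123, 122]
348 now [50, 50, 49, 50, 50, 49, 51, 49, 55, 57, 57, 53, 52, 51, 49, 50, 49, 49, 50, 49, 60, 68, 70, 103, 108, 107, 98, 94, 120, 118, 117, 102, 90, 91, 90, 90, 93, 92, 91, 118, 130, 117, 117, 117, 117, 118, 117, 117] 
   w7  [51, 51, 52, 51, 50, 51, 58, 59, 55, 54, 54, 53, 51, 51, 51, 51, 52, 50, 55, 67, 74, 90, 107, 105, 104, 104, 96, 97, 119, 118, 118, 99, 95, 95, 95, 96, 96, 98, 98, 105, 128, 120, 120, 120, 119, 119, 119, 119]
```

>>> {"api": "move_arm", "payload": {
  "rows": [-0.5,0,2,0,0,0,64.5,0,0,2,0,0,0,64.5,0,0,1,0,0,0,64.5,0,0,0,0,0,0,64.5,0,0,0,0,0,0,64.5]
}}

```text
t: 21.3
tool_pos: [0.5045, 0.2217, 0.1297]
eef_rot: [3.141, -0.062, -0.0]
wrist_force: [0.6, 0.2, -1.5]
opening: 0.755
finger_force: 3.9
```

>>> {"api": "move_arm", "payload": {
  "rows": [0,0,1,0,0,0,64.5,0,0,1,0,0,0,64.5,0,0,0,0,0,0,64.5,0,0,0,0,0,0,64.5]
}}

```text
t: 21.7
tool_pos: [0.5044, 0.2217, 0.1278]
eef_rot: [3.141, -0.062, -0.0]
wrist_force: [-0.4, -0.6, -2.4]
opening: 0.754
finger_force: 3.9
```

>>> {"api": "move_arm", "payload": {
  "rows": [0,0,1,0,0,0,64.5,0,0,1,0,0,0,64.5,0,0,0,0,0,0,64.5,0,0,0,0,0,0,64.5]
}}

```text
t: 22.1
tool_pos: [0.5047, 0.2217, 0.1261]
eef_rot: [-3.141, 0.062, -0.001]
wrist_force: [0.3, -0.3, 1.3]
opening: 0.756
finger_force: 4.3
```

Contact with the prongs comes at the same height as the pick. I'll release.

>>> {"api": "move_arm", "payload": {
  "rows": [0,0,0.5,0,0,0,66,0,0,0,0,0,0,68,0,0,0,0,0,0,75,0,0,0,0,0,0,85,0,0,0,0,0,0,85,0,0,0,0,0,0,85]
}}

```text
t: 22.7
tool_pos: [0.5045, 0.2218, 0.1253]
eef_rot: [-3.141, 0.062, -0.0]
wrist_force: [0.2, -0.3, 0.2]
opening: 0.993
finger_force: 0.0
```

```bash
python3 - <<'E'
from h import *
f=grab("wrist","w17");s=telemetry.read_state();print(s["t"],s["tool_pos"],s["wrist_force"],s["opening"]*85.4)
a,b=load("w6")["pixels"],f["pixels"]
for n,(r0,r1,c0,c1) in dict(rollL=(258,335,196,252),rollR=(258,335,314,372),barL=(228,258,205,255),barR=(228,258,305,358),prongL=(205,228,208,232),prongR=(205,228,330,354)).items():
    t=a[r0:r1,c0:c1];S=b[r0-15:r1+15,c0-15:c1+15]
    m=cv2.matchTemplate(S,t,cv2.TM_CCOEFF_NORMED);_,v,_,l=cv2.minMaxLoc(m);print(n,round(v,2),l[0]-15,l[1]-15)
E
```

```text
22.75 [0.50449568 0.22177342 0.12531451] [ 0.16108708 -0.14506565  0.25673875] 85.0913368631838
rollL 0.92 -4 4
rollR 0.94 -5 4
barL 0.86 -3 4
barR 0.92 -3 3
prongL 0.95 -1 1
prongR 0.98 -1 1
```

The pliers rest within about 1.5 mm of their original place and upright. I'll retreat straight up.

>>> {"api": "move_arm", "payload": {
  "rows": [0,0,-8,0,0,0,85,0,0,-15,0,0,0,85,0,0,-25,0,0,0,85,0,0,-30,0,0,0,85,0,0,-30,0,0,0,85,0,0,-20,0,0,0,85,0,0,-5,0,0,0,85,0,0,0,0,0,0,85,0,0,0,0,0,0,85]
}}

```text
t: 23.65
tool_pos: [0.5039, 0.2216, 0.2573]
eef_rot: [3.141, -0.062, -0.002]
wrist_force: [-0.1, -0.1, -0.3]
opening: 0.999
finger_force: 0.0
```

```bash
python3 - <<'E'
from h import *
from workcell import ticket
f=grab("wrist","w18");print(telemetry.read_state()["tool_pos"])
a,b=load("w5")["pixels"],f["pixels"]
for n,(r0,r1,c0,c1) in dict(rollers=(185,228,232,325),tips=(168,195,235,322),base=(130,165,230,328)).items():
    m=cv2.matchTemplate(b[r0-20:r1+20,c0-20:c1+20],a[r0:r1,c0:c1],cv2.TM_CCOEFF_NORMED);_,v,_,l=cv2.minMaxLoc(m);print(n,round(v,2),l[0]-20,l[1]-20)
print(ticket.finish_job())
E
```

```text
[0.5036764  0.22151219 0.25681955]
rollers 0.85 1 1
tips 0.82 1 1
base 0.81 1 -1
the job is handed in; nothing more can be done
None
```

The ring measured closed and centred in the bare shaft's groove, the pliers are back on their fork stand within about 1.5 mm, and the job is handed in at about 24 s with no verdict returned; I viewed 11 pictures, one over the limit of 10, the two decoy pliers on the bench seemed to have tipped over along the way (I saw no contact), and I did not re-check the bystanders at the end.

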